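# Stir the tumbling cylinders through the rod screen

## Task

The load from the tumbler has been tipped onto the rod screen, and the white ceramic cylinders are lying across the rods among the stones. Take the wooden stick from its pot and stir the load with it, gently so that nothing is chipped, until every cylinder has dropped between the rods into the tub below while all the stones stay on the screen; keep your fingers off the load. Then stand the stick back in its pot, leaving the pot and the things round about where they are.

Things in the scene. Friction and masses are not known exactly. Their poses are not given: they have to be found in the camera images.
- screen_box: Screening box, fixed to the bench: grey catch tub (inside floor 4 mm above the bench) with an aluminium frame on top, rim 115 mm above the bench. Origin: centre of its underside; z up. Inside, the frame is 155 mm along the box's x and 210 mm along its y; walls 3 mm. A lifting loop stands 26 mm out at each y end, at height 92 mm.
- screen (a point): Centre of the rod screen at the height of the rod tops, 75 mm above the bench; axes as the box. Five polished steel rods 7 mm thick run along y at x = -54, -27, 0, 27 and 54 mm. Clear gaps of 20 mm between rods and between the outer rods and the walls are open to the tub below.
- stick: Stirring stick, 155 mm long, 25 to 50 g: beech shank 12 mm thick with a flat tip, the upper 67 mm covered with a round black rubber grip 16 mm thick. Origin: centre of the tip's end face; its z axis runs up the stick to the grip. It starts leaning in the pot, about 24 degrees from vertical; the direction of the lean varies.
- stick_tip (a point): Centre of the end face of the stick's tip.
- stick_grip (a point): Point on the stick's axis in the rubber grip, 115 mm up from the tip and 40 mm below the top end. Held here, the stick can pivot between the fingers if its tip is pushed hard.
- pot: Loose blue stoneware pot, round, 54 mm outside, 46 mm inside, 75 mm high, floor 6 mm thick, about 400 g. Origin: centre of its underside.
- cylinder_0: Smooth white ceramic tumbling cylinder, 12 mm thick and 36 mm long, 12 g, loose. Origin: its centre; x axis along its length. It starts lying across the rods; it drops when turned along a gap, or end first when its middle is pushed just past a rod; an end may wedge in a gap until it is knocked back or aside.
- cylinder_1: Smooth white ceramic tumbling cylinder, 12 mm thick and 36 mm long, 12 g, loose. Origin: its centre; x axis along its length. It starts lying across the rods; it drops when turned along a gap, or end first when its middle is pushed just past a rod; an end may wedge in a gap until it is knocked back or aside.
- cylinder_2: Smooth white ceramic tumbling cylinder, 12 mm thick and 36 mm long, 12 g, loose. Origin: its centre; x axis along its length. It starts lying across the rods; it drops when turned along a gap, or end first when its middle is pushed just past a rod; an end may wedge in a gap until it is knocked back or aside.
- cylinder_3: Smooth white ceramic tumbling cylinder, 12 mm thick and 36 mm long, 12 g, loose. Origin: its centre; x axis along its length. It starts lying across the rods; it drops when turned along a gap, or end first when its middle is pushed just past a rod; an end may wedge in a gap until it is knocked back or aside.
- stone_2: Rough stone, brown-amber, 42 x 40 x 32 mm, 58 g, loose on the screen, too thick for the gaps. Origin: centre of its underside as first laid.
- stone_3: Rough stone, dark, 31 x 28 x 21 mm, 46 g, loose on the screen, too thick for the gaps. Origin: centre of its underside as first laid.
- stone_5: Rough stone, amber, 31 x 36 x 27 mm, 50 g, loose on the screen, too thick for the gaps. Origin: centre of its underside as first laid.
- glue_bottle: Bystander: slender white glue bottle standing, 46 mm across, 144 mm high. Origin: centre of underside.
- sanding_block: Bystander: dark rubber sanding block, 36 x 60 x 24 mm. Origin: centre of underside.
Not all that is in view belongs to the job. There is more than one size of the stick; the one meant has the size given above.

How it is judged (in metres and radians):
On the way, in this order (a step that is already met when the one before it is completed fails the run):
1. the stick's tip is down among the load, inside the frame (x of stick_tip in the frame of screen_box between -0.077 and 0.077 m and y of stick_tip in the frame of screen_box between -0.105 and 0.105 m and height (world z) of stick_tip below 0.095 m), for 0.2 s.
2. every cylinder has dropped through the screen into the tub (height (world z) of each of cylinder_0, cylinder_1, cylinder_2, cylinder_3 below 0.055 m and x of cylinder_0 in the frame of screen_box between -0.08 and 0.08 m and y of cylinder_0 in the frame of screen_box between -0.108 and 0.108 m and x of cylinder_1 in the frame of screen_box between -0.08 and 0.08 m and y of cylinder_1 in the frame of screen_box between -0.108 and 0.108 m and x of cylinder_2 in the frame of screen_box between -0.08 and 0.08 m and y of cylinder_2 in the frame of screen_box between -0.108 and 0.108 m and x of cylinder_3 in the frame of screen_box between -0.08 and 0.08 m and y of cylinder_3 in the frame of screen_box between -0.108 and 0.108 m), for 0.2 s.
At the end, for the whole second after the job is handed in: All four cylinders are in the tub (centres under 55 mm high), all three stones on the screen (origins over 55 mm high, inside the frame); the stick rests in the pot (tip within 25 mm of its axis, under 25 mm above its underside, lean under 40 deg); pot upright within 6 deg, moved under 60 mm (all of step 2 and height (world z) of each of stone_2, stone_3, stone_5 above 0.055 m and x of stone_2 in the frame of screen_box between -0.08 and 0.08 m and y of stone_2 in the frame of screen_box between -0.108 and 0.108 m and x of stone_3 in the frame of screen_box between -0.08 and 0.08 m and y of stone_3 in the frame of screen_box between -0.108 and 0.108 m and x of stone_5 in the frame of screen_box between -0.08 and 0.08 m and y of stone_5 in the frame of screen_box between -0.108 and 0.108 m and horizontal distance between stick_tip and pot below 0.025 m and z of stick_tip in the frame of pot below 0.025 m and angle between stick's own z axis and vertical below 0.7 rad and angle between pot's own z axis and vertical below 0.1 rad and linear speed of stick below 0.03 m/s and distance of pot from where it was at the start of the episode below 0.06 m); the robot touches nothing.
It fails at once if a stone or cylinder is touched with the gripper instead of the stick (contact force between any of the arm, the fingers and cylinder_0 above 0.5 N or contact force between any of the arm, the fingers and cylinder_1 above 0.5 N or contact force between any of the arm, the fingers and cylinder_2 above 0.5 N or contact force between any of the arm, the fingers and cylinder_3 above 0.5 N or contact force between any of the arm, the fingers and stone_2 above 0.5 N or contact force between any of the arm, the fingers and stone_3 above 0.5 N or contact force between any of the arm, the fingers and stone_5 above 0.5 N).
It fails at once if a stone or cylinder is forced with the stick (over 30 N) (contact force between stick and cylinder_0 above 30 N or contact force between stick and cylinder_1 above 30 N or contact force between stick and cylinder_2 above 30 N or contact force between stick and cylinder_3 above 30 N or contact force between stick and stone_2 above 30 N or contact force between stick and stone_3 above 30 N or contact force between stick and stone_5 above 30 N).
It fails at once if the stick is rammed against the screen or frame (over 30 N) (contact force between stick and screen_box above 30 N).
It fails at once if the pot is tipped over (angle between pot's own z axis and vertical above 0.5 rad).
It fails at once if a bystander is moved more than 25 mm (distance of any of glue_bottle, sanding_block from where it was at the start of the episode above 0.025 m).
It also fails if it takes over 72 s, if anything falls off the work surface, if the arm or the gripper's body presses on something with over 40 N, if the wrist force passes 120 N, or if a joint passes its speed limit or range.

## Robot

A 6-joint arm with a two-finger parallel gripper is mounted at the origin on a cart in front of the work surface, level with it; the furniture and walls round the work are solid. World frame = base frame: x ahead of the robot, y to its left, z up, the work surface at z = 0. Lengths are in mm, angles in rad, forces in N, time in s.
With the tool pointing down it reaches from about 350 to 925 mm from the base axis. Payload 6.4 kg.
Tool frame: the origin (TCP) lies on the centre line of the jaws, within the pads' length; the fingertips stand 22 mm ahead of it and the grasp point (between the pads) lies 3 mm ahead of it; z points along the fingers, y is the line along which they close (so a half turn about z gives the same grasp; the last joint's range is limited). The gripper opens to 94 mm and grips with 3 to 60 N. Pads are 16 mm wide; open, the fingers measure 119 mm over their backs; the gripper's body (75 mm by 177 mm) begins 78 mm behind the grasp point.
Start: joints at [-1.318, 0.245, 1.558, -0, 1.339, -0.174], TCP at [269.08, -591.701, 227.455] pointing down, gripper open.
Joint ranges: [-3.13, 3.13], [-1.02, 2.26], [0.13, 2.54], [-0.95, 4.09], [0.21, 2.88], [-2.74, 2.74]. Speed limits (rad/s): [2.57, 2.57, 3.14, 3.14, 3.14, 3.14].

## Interface

Orientations are given as a unit quaternion [x, y, z, w].
In Python, from station import sensors, get_image, get_calibration, job, models gives the robot as it stands.
- The arm moves only by the tool move_arm, never from a script. Its argument "increments" is a list of rows, each a list of 3 entries, a list of its own where there are three numbers: the shift along the world's x, y, z in m, then the turn about the world's z in rad, then the closure, from 0 (fully open) to 1 (shut). A call has 1 to 10 rows; each row shifts and turns the commanded pose from where the row before left it; what a row does not reach is not made up. A row lasts 1/12 s, in which the tool goes at most 41.7 mm and 7.16 degrees, less where a joint would pass 70% of its speed; a pose out of reach is approached as far as the arm can. A call is refused whole if a number of a shift passes 0.0417 or a number of a turn 0.125, either way. A call with a gripper value outside its range is refused whole. The fingers move at their own pace and stop on an object; the grip force is fixed at half the most. Time passes only in rows, so rows that do not move let the fingers close. It gives the time, the measured TCP pose, the force, the opening and the grip force at its end, in the units of the state.
- sensors.observe(): the state, without advancing time (a new reading comes with each control period).
- get_image(name): name is "scene" or "side" or "wrist"; returns (picture, depth): 480x640x3 uint8, red, green, blue; 480x640 float32, mm along the optical axis (not along the pixel's ray), 0 where there is no reading.
- get_calibration(name): a dict with "fx", "fy", "cx", "cy" (pixels), "world_from_camera" (4x4, takes a point from camera to world coordinates); the wrist camera has in their place "mount" (4x4, takes a point from camera to tool coordinates, whose origin is the TCP and whose axes are the flange's). Camera axes: x right, y up, looking along -z (the intrinsics and any distortion apply to the point x, -y, -z); pixel columns grow to the right and rows downward; lengths in mm; the calibration is good to about 2 mm. A picture is of the moment at which its call begins: read the wrist's pose just before it. get_calibration takes no time and is no camera call.
- job.close_job(): hands the job in; it is judged then, once.
Trained networks look in the newest picture that a camera, given by its name, has taken for a name from the list of things; names that differ only in an ending like _2 or _b are one class to them, and where a whole thing is asked for, a point or a joint stands for the part that bears it (a point fixed in the world has none). Each returns a list of dicts, best first, with "conf" (0 to 1); they miss things now and then, are a little off and sometimes report something else, mostly with a low value. They report only what shows in the picture. A call takes as long as a camera call. They do not tell look-alikes from the thing itself.
- models.boxes_of(thing, camera): "point" ([column, row] as shares, 0 to 1, of the picture: columns of its width, rows of its height, amid what is visible of it).
The state is a dict: "t": time; "qpos": joint angles; "dq": joint speeds; "joint_torque": joint torques, N m; "tcp_pos": TCP position; "ee_rot": TCP orientation; "ft_force": force on the tool from outside, world axes, zero at the start; "wrist_torque": the same for the moment, N m; "width": opening from 0.0 (shut) to 1.0 (fully open); "gripper_force": force on a finger pad.
Only numpy, scipy, OpenCV 4.12 (cv2) and the standard library are available. Lean on these libraries where they do the work, as an engineer would, in place of code of your own. Each camera call takes 0.05 s, during which the arm holds its last target. There are 200 camera calls.

## Working session

There is one attempt and no reset: what is moved stays moved. The work goes in short steps, Python scripts to look and compute and a tool call to move; the robot and the scene stay as the last step left them, time stands still between calls to the robot, and variables do not carry over. Pictures are saved under pics/ and viewed, at most 10 in all, crops included, and the job is handed in when it is done.

Besides the shell and the picture viewer there is one more tool, called after ">>>" by a JSON object that holds its "method" and its "body". move_arm: Moves the arm, as the interface text tells. Its arguments: {"type":"object","properties":{"increments":{"type":"array","items":{"type":"array"}}},"required":["increments"]}

```bash
mkdir -p pics; cat > h.py <<'E'
import numpy as np, cv2
from station import sensors, get_image, get_calibration, job, models
from scipy.spatial.transform import Rotation as R
def cam(name):
    s=sensors.observe(); im,d=get_image(name); c=get_calibration(name)
    if 'mount' in c:
        T=np.eye(4);T[:3,:3]=R.from_quat(s['ee_rot']).as_matrix();T[:3,3]=s['tcp_pos'];M=T@np.array(c['mount'])
    else: M=np.array(c['world_from_camera'])
    v,u=np.mgrid[0:480,0:640]
    P=np.stack([(u-c['cx'])/c['fx']*d,-(v-c['cy'])/c['fy']*d,-d],-1)
    W=P@M[:3,:3].T+M[:3,3]; W[d==0]=np.nan
    return im,d,W
def save(im,n): cv2.imwrite('pics/'+n,cv2.cvtColor(im,cv2.COLOR_RGB2BGR))
E
python3 - <<'E'
from h import *
s=sensors.observe();print(s)
for n in ('scene','side'):
    im,d,W=cam(n);save(im,n+'0.png');np.save(n+'W.npy',W)
    for t in ('screen_box','stick','pot','cylinder_0','stone_2','glue_bottle','sanding_block'):
        for b in models.boxes_of(t,n):
            u,v=int(b['point'][0]*640),int(b['point'][1]*480);print(n,t,round(b['conf'],2),u,v,W[v,u].round())
E
```

```text
{'t': 0.0, 'qpos': array([-1.31808650e+00,  2.45793303e-01,  1.55896448e+00, -2.95455199e-05,
        1.33869639e+00, -1.74098421e-01]), 'dq': array([ 0.00049637, -0.00134807,  0.00221427, -0.00185937,  0.00120809,
       -0.00114859]), 'joint_torque': array([-3.11289805e-04, -4.15830159e+01, -3.14605558e+01,  6.85176160e-02,
        3.32018465e-02, -1.24318985e-04]), 'tcp_pos': array([ 268.94076022, -591.15710772,  226.38523399]), 'ee_rot': array([ 9.77314480e-01,  2.11791266e-01, -5.09371398e-05, -9.29476767e-04]), 'ft_force': array([-0.52054104,  0.61506435,  0.04511808]), 'wrist_torque': array([-0.00306323, -0.02544983,  0.02423087]), 'gripper_force': 0.0, 'width': 0.9998330622443762}
scene screen_box 0.67 311 270 [641. -41.   5.]
scene stick 0.93 228 348 [490. 345. 129.]
scene stick 0.84 303 454 [378. 337.  11.]
scene stick 0.83 328 367 [439. 191.  11.]
scene pot 0.58 241 379 [492. 326.  60.]
scene cylinder_0 0.64 293 254 [624.  44.  88.]
scene cylinder_0 0.54 311 262 [580.  45.  85.]
scene stone_2 0.74 312 238 [631. -29.  92.]
scene stone_2 0.65 332 252 [553.  14. 103.]
scene stone_2 0.49 350 242 [557. -59.  93.]
scene glue_bottle 0.6 291 253 [630.  42.  87.]
scene glue_bottle 0.58 181 284 [743. 222.  62.]
scene sanding_block 0.64 400 236 [ 546. -285.   22.]
side screen_box 0.95 325 245 [600. 111. 101.]
side stick 0.7 372 300 [502. 344. 116.]
side stick 0.49 427 340 [384. 340.  10.]
side stick 0.46 395 298 [438. 198.  12.]
side pot 0.94 362 318 [520. 328.  58.]
side cylinder_0 0.66 372 296 [503. 354. 133.]
side cylinder_0 0.58 311 238 [635.  43.  79.]
side cylinder_0 0.56 331 224 [586. -22.  81.]
side stone_2 0.47 312 220 [635. -30.  88.]
side stone_2 0.45 344 210 [553. -63. 100.]
side glue_bottle 0.79 252 289 [760. 231.  61.]
side glue_bottle 0.22 331 223 [586. -23.  84.]
side sanding_block 0.46 345 193 [ 547. -304.   26.]
```

View pics/scene0.png

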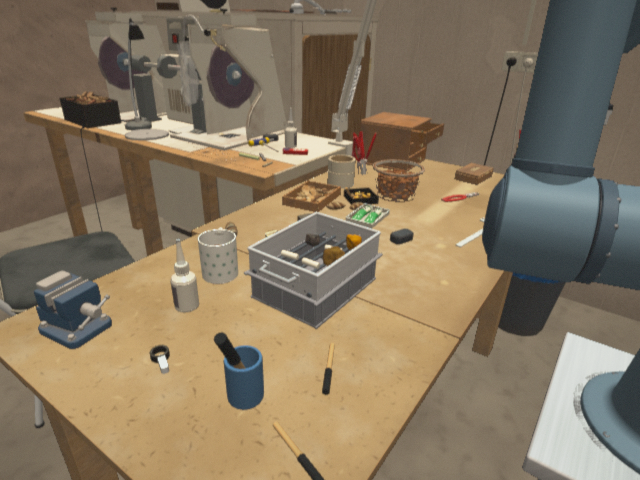

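```bash
python3 - <<'E'
from h import *
c=get_calibration('wrist');print(c)
W=np.load('sceneW.npy')
for n in('scene','side'):
    W=np.load(n+'W.npy')
    # rim points
    m=(abs(W[...,2]-115)<4)&(abs(W[...,0]-600)<150)&(abs(W[...,1])<180)
    p=W[m][:,:2].astype(np.float32);print(n,len(p),cv2.minAreaRect(p))
    # pot rim
    m=(abs(W[...,2]-75)<3)&(np.hypot(W[...,0]-500,W[...,1]-325)<60)
    p=W[m][:,:2].astype(np.float32);print(len(p),cv2.minEnclosingCircle(p))
    # stick above pot
    m=(W[...,2]>85)&(np.hypot(W[...,0]-500,W[...,1]-325)<90)
    p=W[m];
    for z in range(85,160,10):
        q=p[(p[:,2]>z)&(p[:,2]<z+10)];print(z,len(q),q.mean(0).round(1) if len(q) else '')
E
```

```text
{'fx': 416.69689571153833, 'fy': 416.69689571153833, 'cx': 317.3025490239093, 'cy': 235.3344244393258, 'mount': array([[-1.95239529e-04,  9.67711941e-01,  2.52058645e-01,
         7.39540827e+01],
       [ 9.99999329e-01,  4.76800931e-04, -1.05597075e-03,
         2.72009647e-01],
       [-1.14205731e-03,  2.52058269e-01, -9.67711385e-01,
        -1.57544128e+02],
       [ 0.00000000e+00,  0.00000000e+00,  0.00000000e+00,
         1.00000000e+00]])}
scene 909 ((595.10888671875, 5.8221435546875), (221.77622985839844, 167.28919982910156), 89.58761596679688)
297 ((508.8979797363281, 304.3309631347656), 27.09650230407715)
85 45 [497.9 327.7  90.4]
95 53 [496.3 332.4 100.1]
105 52 [494.9 336.5 110. ]
115 57 [493.7 341.6 120.1]
125 60 [492.5 346.7 130.3]
135 65 [491.2 350.9 140.3]
145 120 [495.1 351.7 148.2]
155 0 
side 339 ((596.1580810546875, 9.030265808105469), (224.8851318359375, 164.81199645996094), 89.20374298095703)
89 ((510.1309814453125, 307.510986328125), 28.356477737426758)
85 19 [504.2 332.1  89.3]
95 21 [504.9 336.4  99.3]
105 24 [502.3 341.5 110. ]
115 22 [500.  347.1 120.5]
125 17 [500.  350.4 129.5]
135 33 [497.7 355.  141. ]
145 34 [496.3 351.5 147.1]
155 0
```

Box at (315,265), pot at (243,378) with the black-gripped stick at (228,345). Two decoy sticks lie on the table, and the glue bottle is at (184,285). I'll take a wrist view over the box next.

>>> {"method": "move_arm", "body": {"increments": [[[0.018, 0.034, 0.008], 0.079, 0], [[0.018, 0.034, 0.008], 0.079, 0], [[0.018, 0.034, 0.008], 0.079, 0], [[0.018, 0.034, 0.008], 0.079, 0], [[0.018, 0.034, 0.008], 0.079, 0], [[0.018, 0.034, 0.008], 0.079, 0], [[0.018, 0.034, 0.008], 0.079, 0], [[0.018, 0.034, 0.008], 0.079, 0], [[0.018, 0.034, 0.008], 0.079, 0]]}}

```text
t: 1.55
tcp_pos: [431.6, -283.9, 300.1]
ee_rot: [0.842, 0.54, 0.0, 0.0]
ft_force: [0.7, -0.5, 0.1]
width: 0.998
gripper_force: 0.0
```

>>> {"method": "move_arm", "body": {"increments": [[[0.018, 0.034, 0.004], 0.079, 0], [[0.018, 0.034, 0.004], 0.079, 0], [[0.018, 0.034, 0.004], 0.079, 0], [[0.018, 0.034, 0.004], 0.079, 0], [[0.018, 0.034, 0.004], 0.079, 0], [[0.018, 0.034, 0.004], 0.079, 0], [[0.018, 0.034, 0.004], 0.079, 0], [[0.018, 0.034, 0.004], 0.079, 0], [[0.0, 0.034, 0.0], 0.079, 0], [[0, 0, 0], 0, 0]]}}

```text
t: 2.38
tcp_pos: [575.4, 25.2, 331.7]
ee_rot: [0.599, 0.801, 0.001, -0.0]
ft_force: [-0.2, -0.8, -0.0]
width: 1.002
gripper_force: 0.0
```

```bash
cat > ortho.py <<'E'
from h import *
import sys
# top-down map of the box region from wrist cam: 3 px/mm, world x right... axes: u=x, v=-y
def ortho(W,im,cx,cy,S=2.5,hx=95,hy=115,zmin=-50):
    o=np.zeros((int(2*hy*S),int(2*hx*S),3),np.uint8);z=np.full(o.shape[:2],-1e9)
    m=~np.isnan(W[...,0])&(W[...,2]<135)&(W[...,2]>zmin);P=W[m];C=im[m]
    i=np.argsort(P[:,2])
    P=P[i];C=C[i];u=((P[:,0]-cx+hx)*S).astype(int);v=((hy-(P[:,1]-cy))*S).astype(int)
    for du in(-1,0,1,2):
        for dv in(-1,0,1,2):
            a=u+du;b=v+dv;k=(a>=0)&(b>=0)&(a<o.shape[1])&(b<o.shape[0]);o[b[k],a[k]]=C[k]
    for g in range(-80,81,20): cv2.putText(o,str(g),(int((g+hx)*S)-8,10),0,.35,(255,0,0),1);cv2.line(o,(int((g+hx)*S),12),(int((g+hx)*S),18),(255,0,0),1)
    for g in range(-100,101,20): cv2.putText(o,str(g),(0,int((hy-g)*S)+4),0,.35,(255,0,0),1);cv2.line(o,(25,int((hy-g)*S)),(30,int((hy-g)*S)),(255,0,0),1)
    return o
E
python3 - <<'E'
from ortho import *
s=sensors.observe();print(s['t'],s['tcp_pos'],s['ee_rot'],s['ft_force'],s['qpos'])
im,d,W=cam('wrist');save(im,'w1.png')
m=(abs(W[...,2]-115)<4)&(abs(W[...,0]-600)<150)&(abs(W[...,1])<180)
p=W[m][:,:2].astype(np.float32);print(len(p),cv2.minAreaRect(p))
q=W[m];print(np.nanmedian(q[:,2]))
np.save('w1W.npy',W)
c=cv2.minAreaRect(p)[0]
save(ortho(W,im,595,6),'o1.png')
for t in('cylinder_0','stone_2'):
  for b in models.boxes_of(t,'wrist'):
    u,v=int(b['point'][0]*640),int(b['point'][1]*480);print(t,round(b['conf'],2),u,v,W[v,u].round())
E
```

```text
2.3833 [575.35053709  25.24420548 331.73407944] [ 5.98952110e-01  8.00784380e-01  7.80040314e-04 -3.73051828e-04] [-0.21597692 -0.75811299 -0.03867229] [-0.15372763  0.00352095  1.63320308  0.00173153  1.50479547 -0.44025376]
5526 ((598.1088256835938, 3.9454879760742188), (220.6059112548828, 165.4044647216797), 89.21723175048828)
115.02519680222818
cylinder_0 0.94 305 258 [580. -32.  86.]
cylinder_0 0.88 377 207 [633.  39.  88.]
cylinder_0 0.72 373 162 [616.  79.  87.]
cylinder_0 0.59 335 189 [589.  44.  85.]
stone_2 0.72 271 290 [556. -69. 101.]
stone_2 0.59 295 219 [559.   9. 105.]
stone_2 0.57 358 280 [637. -36.  96.]
```

View pics/o1.png

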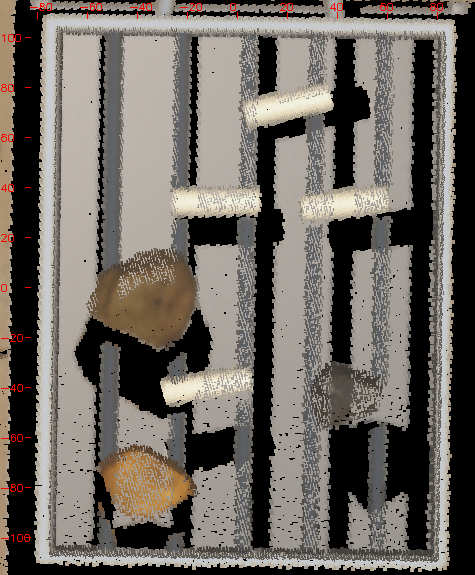

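The map shows five rods with the box centre at about (598,4) and a yaw of about -0.8°. There are four white cylinders at pixels (289,106), (216,202), (345,203) and (207,385), and stones at (145,298), (148,487) and (347,395). Next I'll fit the stick's axis.

```bash
cat > fit.py <<'E'
from h import *
from scipy.optimize import least_squares
def axis(P,r,x0,z0=113):  # line: at z0 (x,y), slopes
    def f(p):
        a=np.array([p[2],p[3],1]);a/=np.linalg.norm(a)
        v=P-np.array([p[0],p[1],z0]);return np.linalg.norm(np.cross(v,a),axis=1)-r
    s=least_squares(f,x0,loss='soft_l1',f_scale=1.);return s.x.round(3),np.sqrt(np.mean(s.fun**2)).round(2)
E
python3 - <<'E'
from fit import *
A=[]
for n in('scene','side','w1'):
    W=np.load(n+'W.npy');m=(W[...,2]>84)&(W[...,2]<138)&(np.hypot(W[...,0]-497,W[...,1]-340)<50)
    P=W[m];print(n,len(P))
    if len(P)>20:
        A.append(P);print(axis(P,8,[497,342,-.13,.45]))
P=np.vstack(A);print(axis(P,8,[497,342,-.13,.45]))
W=np.load('w1W.npy');m=(abs(W[...,2]-75)<3)&(np.hypot(W[...,0]-510,W[...,1]-306)<40);P=W[m][:,:2].astype(np.float32)
print(len(P),cv2.minEnclosingCircle(P) if len(P)>5 else '')
E
```

```text
scene 288
(array([ 5.00692e+02,  3.35728e+02, -1.36000e-01,  4.62000e-01]), np.float64(0.4))
side 113
(array([ 5.00135e+02,  3.36492e+02, -1.26000e-01,  4.69000e-01]), np.float64(0.99))
w1 0
(array([ 5.00641e+02,  3.35934e+02, -1.33000e-01,  4.65000e-01]), np.float64(0.68))
0
```

>>> {"method": "move_arm", "body": {"increments": [[[-0.009, 0.039, -0.014], 0, 0], [[-0.009, 0.039, -0.014], 0, 0], [[-0.009, 0.039, -0.014], 0, 0], [[-0.009, 0.039, -0.014], 0, 0], [[-0.009, 0.039, -0.014], 0, 0], [[-0.009, 0.039, -0.014], 0, 0], [[-0.009, 0.039, -0.014], 0, 0], [[-0.01, 0.039, -0.014], 0, 0], [[0, 0, 0], 0, 0], [[0, 0, 0], 0, 0]]}}

```text
t: 3.37
tcp_pos: [502.8, 326.6, 220.3]
ee_rot: [0.602, 0.798, -0.001, -0.0]
ft_force: [-0.5, -0.9, 0.1]
width: 1.0
gripper_force: 0.0
```

>>> {"method": "move_arm", "body": {"increments": [[[-0.002, 0.009, -0.02], 0, 0], [[0, 0, -0.03], 0, 0], [[0, 0, -0.025], 0, 0], [[0, 0, -0.02], 0, 0], [[0, 0, -0.01], 0, 0], [[0, 0, 0], 0, 0], [[0, 0, 0], 0, 0]]}}

```text
t: 3.95
tcp_pos: [502.6, 334.6, 117.3]
ee_rot: [0.603, 0.798, 0.0, 0.0]
ft_force: [1.2, 0.7, -0.2]
width: 0.999
gripper_force: 0.0
```

>>> {"method": "move_arm", "body": {"increments": [[[-0.002, 0.001, -0.001], 0, 0], [[0, 0, 0], 0, 0.5], [[0, 0, 0], 0, 0.8], [[0, 0, 0], 0, 1], [[0, 0, 0], 0, 1], [[0, 0, 0], 0, 1], [[0, 0, 0], 0, 1], [[0, 0, 0], 0, 1]]}}

```text
t: 4.62
tcp_pos: [499.4, 336.7, 115.5]
ee_rot: [0.602, 0.798, -0.0, -0.0]
ft_force: [0.1, -0.4, -0.2]
width: 0.54
gripper_force: 0.0
```

>>> {"method": "move_arm", "body": {"increments": [[[0, 0, 0], 0, 1], [[0, 0, 0], 0, 1], [[0, 0, 0], 0, 1], [[0, 0, 0], 0, 1], [[0, 0, 0], 0, 1], [[0, 0, 0], 0, 1]]}}

```text
t: 5.12
tcp_pos: [499.4, 336.7, 115.4]
ee_rot: [0.602, 0.798, -0.0, -0.0]
ft_force: [-0.2, -0.8, 0.0]
width: 0.168
gripper_force: 30.0
```

>>> {"method": "move_arm", "body": {"increments": [[[0, 0, 0.01], 0, 1], [[0, 0, 0.02], 0, 1], [[0, 0, 0.03], 0, 1], [[0, 0, 0.03], 0, 1], [[0, 0, 0.03], 0, 1], [[0, 0, 0.02], 0, 1], [[0, 0, 0], 0, 1], [[0, 0, 0], 0, 1]]}}

```text
t: 5.78
tcp_pos: [500.0, 336.9, 257.2]
ee_rot: [0.602, 0.798, 0.001, 0.001]
ft_force: [0.4, -0.0, 0.1]
width: 0.164
gripper_force: 30.0
```

```bash
python3 - <<'E'
from fit import *
s=sensors.observe();t=s['tcp_pos'];print(s['t'],t.round(1),s['width'],s['ft_force'].round(1))
for n in('scene','side'):
    im,d,W=cam(n);save(im,n+'1.png')
    for lo,hi,r in((-100,-55,6),):
        m=(W[...,2]>t[2]+lo)&(W[...,2]<t[2]+hi)&(np.hypot(W[...,0]-t[0],W[...,1]-t[1])<70)
        P=W[m];print(n,lo,len(P),P[:,2].min() if len(P) else '')
        if len(P)>20: print(axis(P,r,[t[0],t[1],-.13,.46],t[2]-3))
    m=(abs(W[...,2]-75)<3)&(np.hypot(W[...,0]-510,W[...,1]-306)<40);P=W[m][:,:2].astype(np.float32)
    print('pot',len(P),cv2.minEnclosingCircle(P) if len(P)>5 else '')
    m=(W[...,2]>t[2]-130)&(W[...,2]<t[2]-30)&(np.hypot(W[...,0]-t[0],W[...,1]-t[1])<90);P=W[m]
    print('low z',np.sort(P[:,2])[:5], P[np.argsort(P[:,2])[:20]].mean(0))
E
```

```text
5.7833 [500.  336.9 257.2] 0.16357891792436977 [ 0.4 -0.   0.1]
scene -100 208 157.2365634041293
(array([ 5.00090e+02,  3.35792e+02, -1.38000e-01,  4.65000e-01]), np.float64(0.45))
pot 322 ((509.09002685546875, 305.3249206542969), 27.481218338012695)
low z [148.11119333 148.57555504 149.26703757 149.49656135 150.27661671] [510.16860452 291.35942051 151.63130168]
side -100 80 157.24635672057104
(array([ 4.99701e+02,  3.38119e+02, -1.20000e-01,  4.79000e-01]), np.float64(0.88))
pot 92 ((509.40411376953125, 306.5423583984375), 28.0008602142334)
low z [146.24911281 146.37677502 146.80285215 146.95715891 147.38321691] [513.41069546 293.30463376 150.4200467 ]
```

>>> {"method": "move_arm", "body": {"increments": [[[0.004, -0.025, 0], 0.117, 1], [[0.004, -0.025, 0], 0.117, 1], [[0.004, -0.025, 0], 0.117, 1], [[0.004, -0.025, 0], 0.117, 1], [[0.004, -0.025, 0], 0.117, 1], [[0.004, -0.025, 0], 0.117, 1], [[0.004, -0.025, 0], 0.117, 1], [[0.004, -0.025, 0], 0.117, 1], [[0.004, -0.025, 0], 0.117, 1], [[0.004, -0.025, 0], 0.117, 1]]}}

```text
t: 6.72
tcp_pos: [538.3, 85.5, 253.1]
ee_rot: [0.058, 0.998, -0.0, -0.002]
ft_force: [0.6, 0.7, -0.4]
width: 0.162
gripper_force: 30.0
```

>>> {"method": "move_arm", "body": {"increments": [[[0.008, -0.03, -0.01], 0.12, 1], [[0, 0, 0], 0, 1], [[0, 0, 0], 0, 1]]}}

```text
t: 6.97
tcp_pos: [546.3, 55.8, 242.9]
ee_rot: [0.003, 1.0, 0.0, -0.002]
ft_force: [-1.0, -0.3, -0.2]
width: 0.163
gripper_force: 30.0
```

```bash
cat > st.py <<'E'
from fit import *
def st():
    s=sensors.observe();t=s['tcp_pos'];Rm=R.from_quat(s['ee_rot']).as_matrix()
    print('t',round(s['t'],2),'tcp',t.round(1),'toolx',np.arctan2(Rm[1,0],Rm[0,0]).round(3),'w',s['width'].round(3),'ft',s['ft_force'].round(1))
    for n in('scene','side'):
        im,d,W=cam(n)
        m=(W[...,2]>max(t[2]-100,117))&(W[...,2]<t[2]-50)&(np.hypot(W[...,0]-t[0],W[...,1]-t[1])<70)
        P=W[m]
        if len(P)>20:
            p,e=axis(P,6,[t[0],t[1],-.48,.0],t[2]-3);L=np.sqrt(1+p[2]**2+p[3]**2)
            tip=np.array([p[0],p[1],t[2]-3])-115/L*np.array([p[2],p[3],1])
            print(n,len(P),p,e,'tip',tip.round(1),'box',(R.from_euler('z',.8,degrees=True).as_matrix()@(tip-[598,4,0])).round(1))
if __name__=='__main__': st()
E
python3 st.py
```

```text
Traceback (most recent call last):
  File "st.py", line 13, in <module>
    if __name__=='__main__': st()
                             ~~^^
  File "st.py", line 4, in st
    print('t',round(s['t'],2),'tcp',t.round(1),'toolx',np.arctan2(Rm[1,0],Rm[0,0]).round(3),'w',s['width'].round(3),'ft',s['ft_force'].round(1))
                                                                                                ^^^^^^^^^^^^^^^^
AttributeError: 'float' object has no attribute 'round'
```

```bash
sed -i "s/s\['width'\].round(3)/round(s['width'],3)/" st.py; python3 st.py
```

```text
t 6.97 tcp [546.3  55.8 242.9] toolx 3.135 w 0.163 ft [-1.  -0.3 -0.2]
scene 162 [ 5.48386e+02  5.57800e+01 -4.68000e-01 -5.00000e-03] 0.82 tip [597.1  56.3 135.7] box [ -1.6  52.3 135.7]
side 107 [ 5.47029e+02  5.33510e+01 -4.75000e-01 -5.60000e-02] 2.28 tip [596.3  59.2 136.1] box [ -2.5  55.1 136.1]
```

>>> {"method": "move_arm", "body": {"increments": [[[0.001, 0, -0.025], 0, 1], [[0, 0, -0.02], 0, 1], [[0, 0, -0.01], 0, 1], [[0, 0, 0], 0, 1], [[0, -0.005, 0], 0, 1], [[0, -0.006, 0], 0, 1], [[0, -0.006, 0], 0, 1], [[0, -0.006, 0], 0, 1], [[0, -0.006, 0], 0, 1], [[0, -0.006, 0], 0, 1]]}}

```text
t: 7.9
tcp_pos: [548.7, 20.8, 191.0]
ee_rot: [0.002, 1.0, -0.0, 0.0]
ft_force: [0.2, 0.6, 0.9]
width: 0.164
gripper_force: 30.0
```

```bash
cat > look.py <<'E'
from ortho import *
import sys
s=sensors.observe();print(s['t'],s['tcp_pos'].round(1),s['ft_force'].round(1))
o=[]
for n in('wrist','scene','side'):
    im,d,W=cam(n);np.save(n+'_l.npy',W)
    if n=='wrist': save(np.hstack([ortho(W,im,598,4,2.0),im[60:460,100:520]][:2] if False else [ortho(W,im,598,4,2.4)]),sys.argv[1])
    for b in models.boxes_of('cylinder_0',n):
        u,v=int(b['point'][0]*640),int(b['point'][1]*480);p=W[v,u]-[598,4,0]
        if b['conf']>.3: print(n,round(b['conf'],2),u,v,p.round())
E
python3 look.py o2.png
```

```text
7.9 [548.7  20.8 191. ] [0.2 0.6 0.9]
wrist 0.71 237 286 [-18. -37.  87.]
wrist 0.65 395 316 [ 4. 70. 87.]
wrist 0.39 333 352 [76. 30. 11.]
scene 0.42 288 254 [37. 41. 84.]
```

View pics/o2.png

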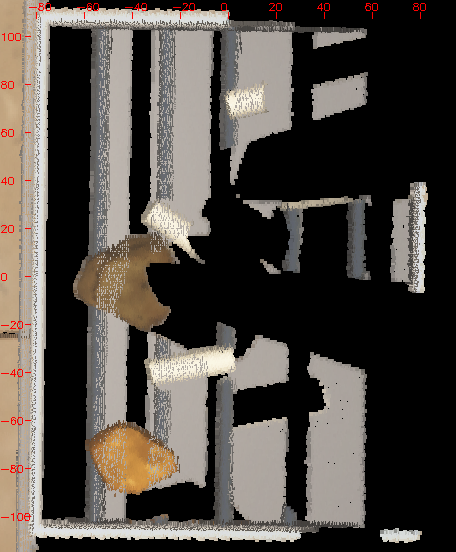

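Cylinder b has turned by about 40° and now runs from pixel (150,210) to (200,260). I'll keep pushing.

>>> {"method": "move_arm", "body": {"increments": [[[-0.001, -0.005, -0.002], 0, 1], [[-0.001, -0.005, -0.001], 0, 1], [[-0.001, -0.005, 0], 0, 1], [[-0.001, -0.005, 0], 0, 1], [[0, 0, 0], 0, 1]]}}

```text
t: 8.62
tcp_pos: [544.2, 0.7, 187.4]
ee_rot: [0.002, 1.0, -0.0, -0.0]
ft_force: [-0.2, -0.5, -0.4]
width: 0.163
gripper_force: 30.0
```

```bash
cat > zmap.py <<'E'
from h import *
# white-pixel blobs on/below the screen, from scene+side (+wrist) merged; box coords
Rb=R.from_euler('z',.8,degrees=True).as_matrix()
def run(cams=('wrist','scene','side')):
    s=sensors.observe();print(round(s['t'],2),s['tcp_pos'].round(1),s['ft_force'].round(1),'tip box',(Rb@(s['tcp_pos']+[50.4,.3,-107]-[598,4,0])).round(1))
    for n in cams:
        im,d,W=cam(n);B=(W-[598,4,0])@Rb.T
        f=im.astype(int);m=(f.min(2)>150)&(f.max(2)-f.min(2)<70)&(abs(B[...,0])<72)&(abs(B[...,1])<100)&(B[...,2]<100)&(B[...,2]>5)
        k,l,st,c=cv2.connectedComponentsWithStats(m.astype(np.uint8))
        for i in range(1,k):
            if st[i,4]>(25 if n!='wrist' else 60):
                q=B[l==i];r=cv2.minAreaRect(q[:,:2].astype(np.float32))
                e,V=np.linalg.eigh(np.cov(q[:,:2].T));v=V[:,1]
                t=(q[:,:2]-q[:,:2].mean(0))@v
                print(n,st[i,4],'c',np.median(q,0).round(),'ends',(q[:,:2].mean(0)+v*t.min()).round(),(q[:,:2].mean(0)+v*t.max()).round(),'z',np.percentile(q[:,2],[5,95]).round())
run()
E
python3 zmap.py
```

```text
8.62 [544.2   0.7 187.4] [-0.2 -0.5 -0.4] tip box [-3.3 -3.  80.4]
wrist 376 c [-24. -40.  86.] ends [ 25. -55.] [-33. -37.] z [83. 88.]
wrist 192 c [ 2. 72. 87.] ends [ 1. 67.] [ 4. 79.] z [84. 88.]
scene 62 c [35. 40. 86.] ends [53. 42.] [19. 37.] z [83. 88.]
side 46 c [35. 40. 84.] ends [54. 42.] [19. 39.] z [79. 86.]
```

>>> {"method": "move_arm", "body": {"increments": [[[0, 0, 0.022], 0, 1], [[0.002, -0.025, 0], 0, 1], [[0.002, -0.026, 0], 0, 1], [[0, 0, 0], 0, 1], [[0, 0, -0.012], 0, 1], [[0, 0, -0.01], 0, 1], [[0, 0, 0], 0, 1]]}}

```text
t: 9.35
tcp_pos: [546.4, -47.9, 183.8]
ee_rot: [0.001, 1.0, 0.001, -0.003]
ft_force: [-0.6, -0.2, 0.3]
width: 0.164
gripper_force: 30.0
```

>>> {"method": "move_arm", "body": {"increments": [[[0.001, 0.003, 0.003], 0, 1], [[0, 0.005, 0], 0, 1], [[0, 0.005, 0], 0, 1], [[0, 0.005, 0], 0, 1], [[0, 0.005, 0], 0, 1], [[0, 0.005, 0], 0, 1], [[-0.001, 0.005, 0], 0, 1], [[-0.001, 0.005, 0], 0, 1], [[0, 0, 0], 0, 1]]}}

```text
t: 10.1
tcp_pos: [547.2, -10.4, 190.5]
ee_rot: [0.001, 1.0, 0.0, -0.0]
ft_force: [0.9, -0.6, 0.2]
width: 0.165
gripper_force: 30.0
```

```bash
python3 zmap.py; python3 look.py o3.png >/dev/null
```

```text
10.1 [547.2 -10.4 190.5] [ 0.9 -0.6  0.2] tip box [ -0.2 -14.1  83.5]
wrist 123 c [  1. -24.  29.] ends [ -2. -28.] [  4. -18.] z [25. 32.]
wrist 270 c [ 4. 72. 86.] ends [13. 75.] [-2. 70.] z [85. 88.]
scene 62 c [35. 40. 86.] ends [53. 42.] [19. 37.] z [83. 88.]
side 45 c [34. 41. 84.] ends [54. 43.] [19. 38.] z [80. 87.]
```

View pics/o3.png

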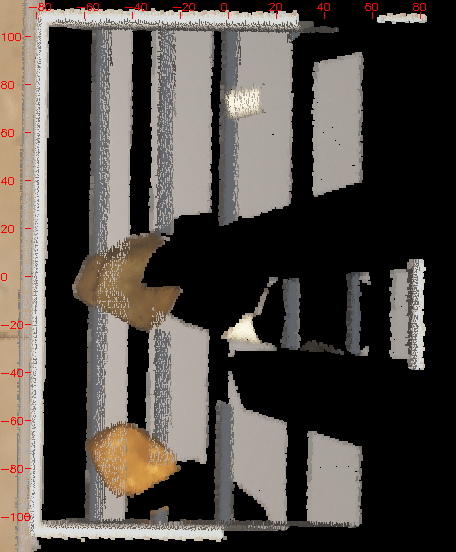

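>>> {"method": "move_arm", "body": {"increments": [[[0, 0, 0.022], 0, 1], [[0.001, 0.025, 0], 0, 1], [[0.001, 0.026, 0], 0, 1], [[0.001, 0.026, 0], 0, 1], [[0.001, 0.025, 0], 0, 1], [[0, 0, 0], 0, 1], [[0, 0, 0], 0, 1]]}}

```text
t: 11.13
tcp_pos: [551.3, 91.3, 212.4]
ee_rot: [0.0, 1.0, -0.0, -0.0]
ft_force: [0.4, 0.5, 0.1]
width: 0.165
gripper_force: 30.0
```

>>> {"method": "move_arm", "body": {"increments": [[[0, 0.001, -0.012], 0, 1], [[0, 0, -0.012], 0, 1], [[0, 0, 0], 0, 1], [[0, -0.005, 0], 0, 1], [[0, -0.005, 0], 0, 1], [[0, -0.005, 0], 0, 1], [[0, -0.005, 0], 0, 1], [[0, -0.005, 0], 0, 1], [[0, -0.005, 0], 0, 1], [[0.001, -0.005, 0], 0, 1]]}}

```text
t: 11.97
tcp_pos: [552.5, 56.1, 188.7]
ee_rot: [0.001, 1.0, -0.0, 0.0]
ft_force: [-0.7, 0.2, -0.2]
width: 0.166
gripper_force: 30.0
```

```bash
python3 zmap.py; python3 look.py o4.png >/dev/null
```

```text
11.97 [552.5  56.1 188.7] [-0.7  0.2 -0.2] tip box [ 4.1 52.4 81.7]
wrist 277 c [ 7.  9. 16.] ends [21.  4.] [-4. 13.] z [13. 17.]
wrist 100 c [ 16. -22.  16.] ends [ 16. -27.] [ 16. -17.] z [14. 17.]
wrist 61 c [ 50. -41.   5.] ends [ 56. -46.] [ 39. -38.] z [5. 6.]
wrist 200 c [41. 39. 86.] ends [50. 40.] [22. 39.] z [84. 88.]
wrist 294 c [28. 52. 89.] ends [35. 50.] [21. 53.] z [86. 92.]
scene 117 c [26. 46. 86.] ends [51. 35.] [ 6. 61.] z [80. 91.]
side 63 c [31. 43. 84.] ends [52. 38.] [14. 52.] z [79. 89.]
```

View pics/o4.png

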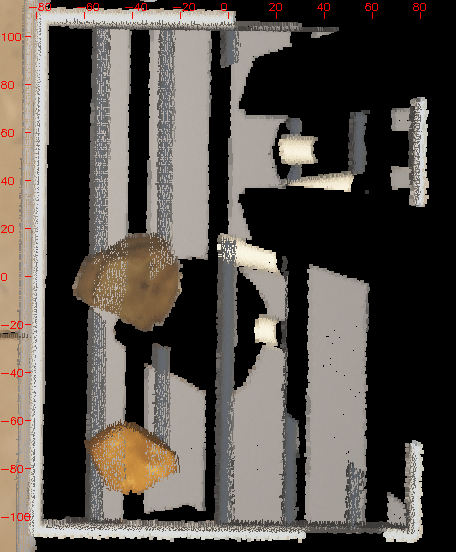

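Cylinders b and d are in the tub, at pixels (250,255) and (265,330). Cylinder a's right end is at (298,150), and the rest of it is hidden, so I'll raise the stick and look again.

>>> {"method": "move_arm", "body": {"increments": [[[0, 0.003, 0.012], 0, 1], [[0, 0.01, 0.012], 0, 1], [[-0.01, 0.022, 0], 0, 1], [[0, 0, 0], 0, 1]]}}

```text
t: 12.75
tcp_pos: [542.5, 94.6, 215.0]
ee_rot: [0.0, 1.0, 0.001, 0.002]
ft_force: [-0.2, 0.3, -0.6]
width: 0.168
gripper_force: 30.0
```

```bash
python3 zmap.py; python3 look.py o5.png >/dev/null
```

```text
12.75 [542.5  94.6 215. ] [-0.2  0.3 -0.6] tip box [ -6.4  90.8 108. ]
wrist 270 c [ 8. 10. 16.] ends [23.  5.] [-26.  21.] z [13. 17.]
wrist 89 c [ 16. -22.  16.] ends [ 20. -32.] [ 13. -16.] z [13. 17.]
wrist 68 c [42. 10.  5.] ends [38. -1.] [46. 18.] z [5. 6.]
scene 34 c [43. 42. 87.] ends [51. 37.] [27. 57.] z [84. 92.]
side 62 c [31. 42. 84.] ends [53. 36.] [15. 53.] z [80. 89.]
```

View pics/o5.png

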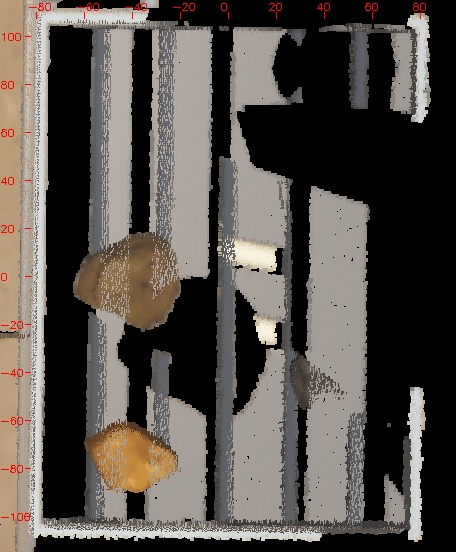

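The area I need is still in shadow, so I'll back off for a clear view.

>>> {"method": "move_arm", "body": {"increments": [[[-0.02, 0, 0.03], 0, 1], [[-0.025, -0.03, 0.03], 0, 1], [[-0.025, -0.03, 0.03], 0, 1], [[-0.02, -0.02, 0.01], 0, 1], [[0, 0, 0], 0, 1]]}}

```text
t: 13.62
tcp_pos: [459.6, 18.4, 306.8]
ee_rot: [0.003, 1.0, -0.001, 0.003]
ft_force: [-0.6, 0.6, -0.5]
width: 0.164
gripper_force: 30.0
```

```bash
python3 zmap.py; python3 look.py o6.png >/dev/null; python3 - <<'E'
import cv2
E
python3 - <<'E'
from h import *
im,d,W=cam('wrist');save(im,'w6.png')
B=(W-[598,4,0])
for (x,y) in((20,50),(40,40)):
    e=np.nansum((B-[x,y,87])**2,-1)+1e9*np.isnan(B[...,0]);print(np.unravel_index(np.argmin(e),e.shape),e.min())
E
```

```text
13.62 [459.6  18.4 306.8] [-0.6  0.6 -0.5] tip box [-88.2  13.5 199.8]
wrist 67 c [28. 33. 87.] ends [36. 33.] [21. 32.] z [85. 89.]
scene 119 c [26. 46. 86.] ends [51. 35.] [ 5. 60.] z [80. 91.]
side 62 c [31. 42. 84.] ends [52. 35.] [16. 54.] z [80. 88.]
(np.int64(364), np.int64(339)) 132.18971366088212
(np.int64(373), np.int64(340)) 62.290141923669985
```

View pics/w6.png

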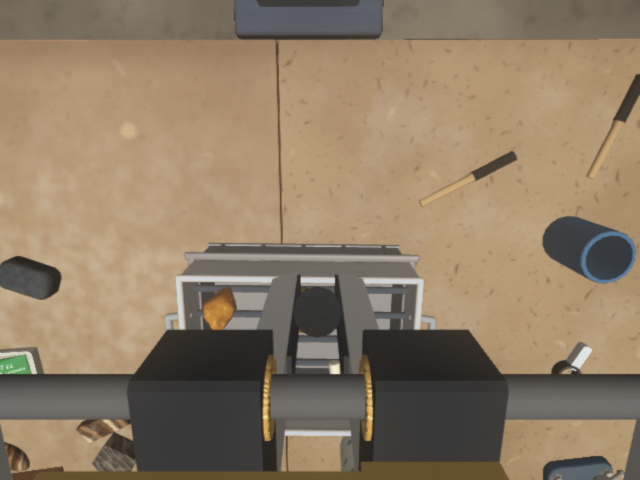

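The gripper body hides the far half of the view, so I'll shift to +x, which puts the camera over the target.

>>> {"method": "move_arm", "body": {"increments": [[[0.04, 0.005, 0], 0, 1], [[0.04, 0.005, 0], 0, 1], [[0.04, 0.005, 0], 0, 1], [[0.04, 0.005, 0], 0, 1], [[0.04, 0.005, 0], 0, 1], [[0, 0, 0], 0, 1]]}}

```text
t: 14.62
tcp_pos: [664.4, 46.5, 297.9]
ee_rot: [0.001, 1.0, 0.0, -0.002]
ft_force: [-0.4, 0.0, -2.5]
width: 0.164
gripper_force: 30.0
```

```bash
python3 zmap.py; python3 look.py o7.png >/dev/null
```

```text
14.62 [664.4  46.5 297.9] [-0.4  0.  -2.5] tip box [116.2  44.4 190.9]
wrist 70 c [ -6. -19.  15.] ends [ -7. -27.] [ -5. -10.] z [ 5. 17.]
wrist 228 c [ 16. -22.  15.] ends [ 29. -25.] [  5. -21.] z [ 6. 17.]
wrist 250 c [16.  8. 15.] ends [29.  4.] [ 4. 12.] z [11. 17.]
wrist 472 c [19. 53. 83.] ends [42. 51.] [ 3. 54.] z [73. 92.]
wrist 528 c [38. 37. 86.] ends [71. 40.] [21. 35.] z [ 6. 88.]
scene 119 c [25. 49. 86.] ends [52. 35.] [ 4. 60.] z [79. 91.]
side 62 c [31. 43. 84.] ends [52. 36.] [16. 53.] z [80. 89.]
```

View pics/o7.png

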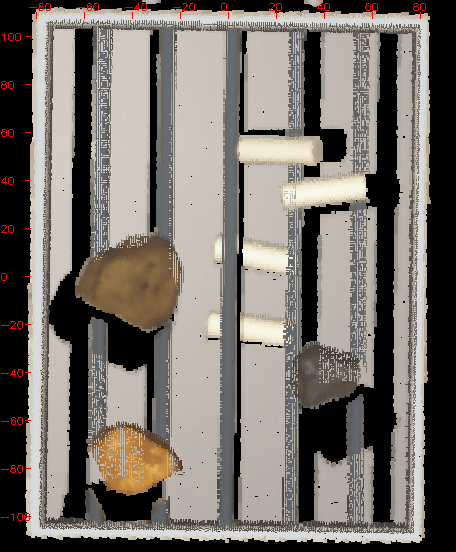

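Cylinder a has its left end wedged in the gap at pixel (240,150), with its right end on rod +27 at (322,150). Cylinder c lies at (285,195) to (365,187). I'll push c's right end toward -y first.

>>> {"method": "move_arm", "body": {"increments": [[[-0.03, 0.006, 0], 0, 1], [[-0.028, 0.006, -0.03], 0, 1], [[0, 0, -0.035], 0, 1], [[0, 0, 0], 0, 1], [[0, 0, 0], 0, 1]]}}

```text
t: 15.48
tcp_pos: [600.8, 57.9, 237.4]
ee_rot: [0.001, 1.0, 0.0, -0.001]
ft_force: [-0.8, -0.6, -0.2]
width: 0.165
gripper_force: 30.0
```

>>> {"method": "move_arm", "body": {"increments": [[[0.004, 0.001, -0.02], 0, 1], [[0, 0, -0.02], 0, 1], [[0, 0, -0.009], 0, 1], [[0, 0, 0], 0, 1], [[0, -0.005, 0], 0, 1], [[0, -0.005, 0], 0, 1], [[0, -0.005, 0], 0, 1], [[-0.001, -0.005, 0], 0, 1], [[-0.001, -0.005, 0], 0, 1], [[-0.001, -0.005, 0], 0, 1]]}}

```text
t: 16.32
tcp_pos: [603.1, 28.2, 189.7]
ee_rot: [0.002, 1.0, -0.0, 0.0]
ft_force: [-0.5, -0.1, 0.2]
width: 0.168
gripper_force: 30.0
```

```bash
python3 zmap.py
```

```text
16.32 [603.1  28.2 189.7] [-0.5 -0.1  0.2] tip box [55.2 25.2 82.7]
wrist 294 c [  1. -21.  15.] ends [ 11. -23.] [-24. -15.] z [ 6. 17.]
wrist 302 c [ 1. 11. 15.] ends [12.  7.] [-7. 14.] z [ 8. 17.]
wrist 153 c [ 23. -22.  15.] ends [ 32. -28.] [  4. -11.] z [ 5. 18.]
wrist 193 c [24.  7. 15.] ends [35.  4.] [ 3. 14.] z [ 5. 17.]
wrist 760 c [17. 53. 82.] ends [72. 65.] [ 3. 51.] z [74. 90.]
wrist 577 c [26. 26. 86.] ends [69. 27.] [15. 26.] z [ 5. 90.]
scene 103 c [22. 53. 85.] ends [34. 19.] [15. 61.] z [77. 91.]
side 42 c [28. 31. 85.] ends [31. 23.] [25. 61.] z [78. 89.]
```

>>> {"method": "move_arm", "body": {"increments": [[[-0.001, -0.005, 0], 0, 1], [[-0.002, -0.005, 0], 0, 1], [[-0.002, -0.005, 0], 0, 1], [[0, 0, 0], 0, 1]]}}

```text
t: 16.8
tcp_pos: [597.8, 13.1, 189.2]
ee_rot: [0.002, 1.0, -0.0, -0.0]
ft_force: [0.5, 0.3, 0.5]
width: 0.163
gripper_force: 30.0
```

```bash
python3 zmap.py;python3 look.py o8.png >/dev/null
```

```text
16.8 [597.8  13.1 189.2] [0.5 0.3 0.5] tip box [50.  10.1 82.2]
wrist 314 c [  1. -21.  15.] ends [ 12. -21.] [ -8. -20.] z [10. 17.]
wrist 306 c [ 2. 11. 15.] ends [12.  7.] [-18.  19.] z [ 6. 17.]
wrist 120 c [ 23. -22.  16.] ends [ 31. -24.] [  2. -18.] z [ 6. 73.]
wrist 170 c [24.  7. 15.] ends [37.  7.] [2. 8.] z [ 5. 17.]
wrist 897 c [20. 53. 84.] ends [73. 57.] [ 3. 52.] z [75. 92.]
wrist 225 c [18. 21. 87.] ends [47. 26.] [15. 22.] z [ 5. 91.]
scene 99 c [22. 53. 85.] ends [34. 18.] [15. 61.] z [78. 91.]
side 42 c [28. 30. 84.] ends [32. 22.] [24. 60.] z [76. 88.]
```

View pics/o8.png

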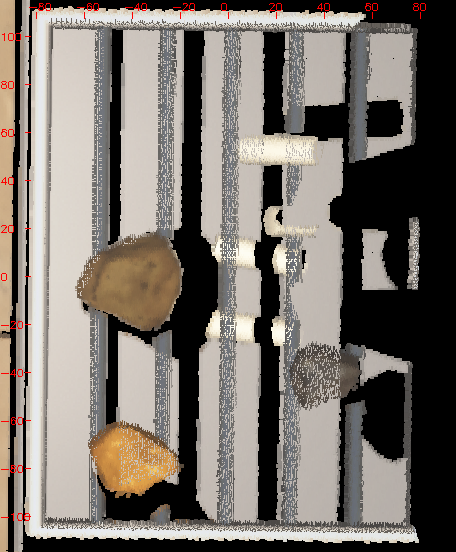

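Both a (pixel 240–315,150) and c (265–318, ~220) now sit tilted, each with one end up over rod +27. I'll go in between them and knock a's raised end toward +y.

>>> {"method": "move_arm", "body": {"increments": [[[0, 0, 0.03], 0, 1], [[-0.007, 0.014, 0], 0, 1], [[-0.007, 0.014, 0], 0, 1], [[0, 0, 0], 0, 1], [[0, 0, 0], 0, 1]]}}

```text
t: 17.67
tcp_pos: [583.0, 43.2, 218.0]
ee_rot: [0.0, 1.0, 0.0, -0.001]
ft_force: [0.5, -0.4, -0.3]
width: 0.167
gripper_force: 30.0
```

>>> {"method": "move_arm", "body": {"increments": [[[0.001, -0.003, 0], 0, 1], [[0, 0, -0.015], 0, 1], [[0, 0, -0.013], 0, 1], [[0, 0, 0], 0, 1], [[0, 0.004, 0], 0, 1], [[0, 0.004, 0], 0, 1], [[0, 0.005, 0], 0, 1], [[0, 0.005, 0], 0, 1], [[0, 0.005, 0], 0, 1], [[0, 0.005, 0], 0, 1]]}}

```text
t: 18.5
tcp_pos: [585.3, 67.6, 191.7]
ee_rot: [0.001, 1.0, -0.0, 0.0]
ft_force: [-0.2, 0.4, -1.0]
width: 0.166
gripper_force: 30.0
```

```bash
python3 zmap.py
```

```text
18.5 [585.3  67.6 191.7] [-0.2  0.4 -1. ] tip box [36.8 64.5 84.7]
wrist 67 c [-24. -68.   5.] ends [-19. -72.] [-37. -62.] z [5. 6.]
wrist 308 c [ 3. 11. 15.] ends [17.  6.] [-6. 13.] z [ 9. 17.]
wrist 179 c [  7. -21.  15.] ends [ 15. -33.] [  3. -15.] z [ 5. 17.]
wrist 75 c [ 25. -23.  15.] ends [ 27. -35.] [ 24. -18.] z [ 5. 17.]
wrist 134 c [26.  7. 15.] ends [36.  2.] [ 2. 18.] z [ 5. 17.]
wrist 346 c [13. 64. 72.] ends [11. 47.] [15. 78.] z [49. 76.]
wrist 506 c [26. 23. 87.] ends [66. 16.] [15. 25.] z [79. 91.]
scene 42 c [25. 27. 86.] ends [47. 28.] [13. 26.] z [79. 90.]
```

>>> {"method": "move_arm", "body": {"increments": [[[0, -0.003, 0.024], 0, 1], [[-0.009, -0.012, 0], 0, 1], [[-0.009, -0.012, 0], 0, 1], [[0, 0, 0], 0, 1], [[0, 0, 0], 0, 1]]}}

```text
t: 19.07
tcp_pos: [566.4, 39.3, 214.6]
ee_rot: [0.002, 1.0, 0.0, -0.001]
ft_force: [1.0, 0.0, -0.4]
width: 0.161
gripper_force: 30.0
```

```bash
python3 zmap.py
```

```text
19.07 [566.4  39.3 214.6] [ 1.   0.  -0.4] tip box [ 18.3  35.9 107.6]
wrist 137 c [-22.  65.  15.] ends [-21.  59.] [-22.  74.] z [11. 17.]
wrist 256 c [ 0. 61. 15.] ends [15. 59.] [-24.  63.] z [ 5. 17.]
wrist 278 c [ 5. 11. 15.] ends [16.  7.] [-23.  19.] z [13. 17.]
wrist 163 c [  9. -22.  16.] ends [ 16. -26.] [-20.  -6.] z [ 6. 17.]
scene 40 c [25. 27. 85.] ends [48. 27.] [13. 27.] z [78. 90.]
```

>>> {"method": "move_arm", "body": {"increments": [[[0, 0.006, 0], 0, 1], [[0, 0, -0.013], 0, 1], [[0, 0, -0.013], 0, 1], [[0, 0, 0], 0, 1], [[0, -0.005, 0], 0, 1], [[0, -0.005, 0], 0, 1], [[0, -0.005, 0], 0, 1], [[0, -0.005, 0], 0, 1], [[0.001, -0.006, 0], 0, 1], [[0.001, -0.006, 0], 0, 1]]}}

```text
t: 20.05
tcp_pos: [569.4, 13.1, 189.7]
ee_rot: [0.002, 1.0, -0.0, 0.0]
ft_force: [0.9, -0.4, -0.4]
width: 0.164
gripper_force: 30.0
```

```bash
python3 zmap.py
```

```text
20.05 [569.4  13.1 189.7] [ 0.9 -0.4 -0.4] tip box [21.6  9.7 82.7]
wrist 170 c [-21.  65.  15.] ends [-20.  59.] [-23.  75.] z [12. 17.]
wrist 276 c [ 1. 60. 15.] ends [13. 57.] [-8. 63.] z [ 5. 17.]
wrist 232 c [ 9. 11. 15.] ends [17.  8.] [-19.  20.] z [ 8. 17.]
wrist 216 c [  8. -22.  16.] ends [ 17. -23.] [-25. -16.] z [13. 17.]
```

>>> {"method": "move_arm", "body": {"increments": [[[0, 0.002, 0.03], 0, 1], [[0.02, 0.005, 0.04], 0, 1], [[0.04, 0.005, 0.04], 0, 1], [[0.03, 0.005, 0], 0, 1], [[0, 0, 0], 0, 1]]}}

```text
t: 20.62
tcp_pos: [651.1, 29.6, 287.5]
ee_rot: [0.001, 1.0, -0.0, 0.003]
ft_force: [-0.6, 0.0, -1.0]
width: 0.164
gripper_force: 30.0
```

```bash
python3 zmap.py;python3 look.py o9.png >/dev/null; python3 st.py
```

```text
20.62 [651.1  29.6 287.5] [-0.6  0.  -1. ] tip box [103.1  27.4 180.5]
wrist 288 c [-12.  64.  15.] ends [ 1. 59.] [-24.  68.] z [11. 17.]
wrist 109 c [ -5. -20.  15.] ends [ -7. -29.] [ -4. -14.] z [ 5. 17.]
wrist 86 c [-5. 11. 15.] ends [-7.  3.] [-3. 18.] z [ 5. 17.]
wrist 223 c [ 17. -22.  15.] ends [ 29. -25.] [  7. -20.] z [ 7. 17.]
wrist 294 c [18.  9. 15.] ends [31.  5.] [ 3. 13.] z [ 5. 17.]
wrist 269 c [51. 10. 15.] ends [62.  1.] [41. 18.] z [ 5. 17.]
t 21.07 tcp [646.3  29.2 285.6] toolx 3.139 w 0.161 ft [-0.3 -0.3  0.1]
scene 152 [ 6.48107e+02  2.95950e+01 -4.82000e-01  1.00000e-03] 0.94 tip [698.   29.5 179. ] box [ 99.7  26.9 179. ]
side 105 [ 6.47582e+02  2.86010e+01 -4.70000e-01 -2.10000e-02] 2.04 tip [696.5  30.8 178.5] box [ 98.1  28.2 178.5]
```

View pics/o9.png

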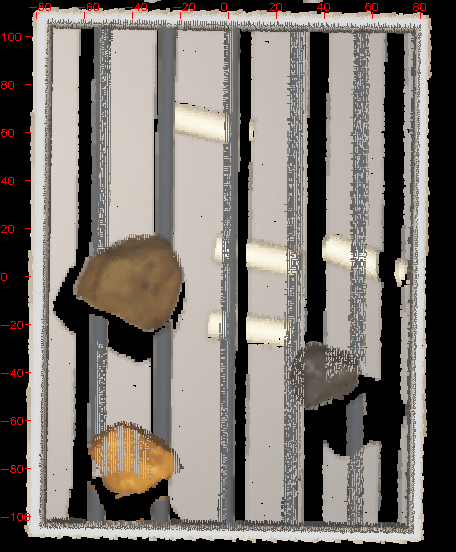

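All four cylinders are in the tub, at pixels (200,120), (250,255), (245,328) and (350,255). All three stones are still on the screen. Now I'll take the stick back to the pot.

>>> {"method": "move_arm", "body": {"increments": [[[-0.0134, 0.028, -0.003], -0.117, 1], [[-0.0134, 0.028, -0.003], -0.117, 1], [[-0.0134, 0.028, -0.003], -0.117, 1], [[-0.0134, 0.028, -0.003], -0.117, 1], [[-0.0134, 0.028, -0.003], -0.117, 1], [[-0.0134, 0.028, -0.003], -0.117, 1], [[-0.0134, 0.028, -0.003], -0.117, 1], [[-0.0134, 0.028, -0.003], -0.117, 1], [[-0.0134, 0.028, -0.003], -0.117, 1], [[-0.0134, 0.028, -0.001], -0.117, 1]]}}

```text
t: 22.0
tcp_pos: [511.8, 310.3, 257.3]
ee_rot: [0.556, 0.831, -0.0, -0.0]
ft_force: [0.9, -0.2, 0.2]
width: 0.165
gripper_force: 30.0
```

>>> {"method": "move_arm", "body": {"increments": [[[-0.013, 0.028, 0], -0.12, 1], [[0, 0, 0], 0, 1], [[0, 0, 0], 0, 1], [[0, 0, 0], 0, 1]]}}

```text
t: 22.33
tcp_pos: [500.1, 336.8, 257.7]
ee_rot: [0.602, 0.799, -0.0, 0.0]
ft_force: [0.2, 0.3, -1.1]
width: 0.165
gripper_force: 30.0
```

```bash
sed -i 's/-.48,.0\]/-.13,.46]/' st.py; python3 st.py; python3 - <<'E'
from h import *
for n in('scene','side'):
    im,d,W=cam(n);m=(abs(W[...,2]-75)<3)&(np.hypot(W[...,0]-510,W[...,1]-306)<40);P=W[m][:,:2].astype(np.float32)
    print('pot',len(P),cv2.minEnclosingCircle(P))
E
```

```text
t 22.33 tcp [500.1 336.8 257.7] toolx 1.85 w 0.165 ft [ 0.2  0.3 -1.1]
scene 236 [ 5.00396e+02  3.35372e+02 -1.34000e-01  4.63000e-01] 0.46 tip [514.3 287.4 151.1] box [-87.7 282.2 151.1]
side 89 [ 5.00254e+02  3.34654e+02 -1.35000e-01  4.44000e-01] 0.93 tip [514.3 288.3 150.4] box [-87.6 283.1 150.4]
pot 319 ((509.150390625, 305.0001525878906), 27.912433624267578)
pot 96 ((510.22161865234375, 306.63861083984375), 28.313447952270508)
```

>>> {"method": "move_arm", "body": {"increments": [[[-0.001, 0.003, 0], 0, 1], [[0, 0, -0.03], 0, 1], [[0, 0, -0.03], 0, 1], [[0, 0, -0.03], 0, 1], [[0, 0, -0.025], 0, 1], [[0, 0, -0.015], 0, 1], [[0, 0, -0.006], 0, 1], [[0, 0, -0.003], 0, 1], [[0, 0, 0], 0, 1], [[0, 0, 0], 0, 1]]}}

```text
t: 23.37
tcp_pos: [499.8, 340.3, 119.9]
ee_rot: [0.602, 0.798, 0.001, 0.001]
ft_force: [0.5, -2.0, -0.4]
width: 0.166
gripper_force: 30.0
```

>>> {"method": "move_arm", "body": {"increments": [[[0, 0, -0.002], 0, 1], [[0, 0, -0.001], 0, 1], [[0, 0, 0], 0, 1], [[0, 0, 0], 0, 0.7], [[0, 0, 0], 0, 0.5], [[0, 0, 0], 0, 0.3], [[0, 0, 0], 0, 0], [[0, 0, 0], 0, 0], [[0, 0, 0], 0, 0], [[0, 0, 0], 0, 0]]}}

```text
t: 24.2
tcp_pos: [498.9, 340.3, 115.6]
ee_rot: [0.602, 0.798, -0.0, -0.0]
ft_force: [0.0, -0.6, 0.7]
width: 0.627
gripper_force: 0.0
```

>>> {"method": "move_arm", "body": {"increments": [[[0, 0, 0], 0, 0], [[0, 0, 0.01], 0, 0], [[0, 0, 0.02], 0, 0], [[0, 0, 0.03], 0, 0], [[0, 0, 0.03], 0, 0], [[0, 0, 0.03], 0, 0], [[0, 0, 0.02], 0, 0], [[0, 0, 0], 0, 0], [[0, 0, 0], 0, 0]]}}

```text
t: 24.95
tcp_pos: [499.6, 340.5, 257.4]
ee_rot: [0.602, 0.798, 0.001, 0.001]
ft_force: [-0.6, -0.2, -0.7]
width: 0.998
gripper_force: 0.0
```

```bash
python3 - <<'E'
from fit import *
print(sensors.observe()['width'],sensors.observe()['tcp_pos'])
A=[]
for n in('scene','side'):
    im,d,W=cam(n);m=(W[...,2]>84)&(W[...,2]<138)&(np.hypot(W[...,0]-497,W[...,1]-340)<50);P=W[m]
    print(n,len(P),axis(P,8,[500,336,-.13,.45]))
    m=(abs(W[...,2]-75)<3)&(np.hypot(W[...,0]-510,W[...,1]-306)<40);P=W[m][:,:2].astype(np.float32)
    print('pot',cv2.minEnclosingCircle(P))
E
```

```text
0.9978831757160356 [499.5787364  340.48020648 257.44733448]
scene 289 (array([ 5.02242e+02,  3.36089e+02, -1.33000e-01,  4.62000e-01]), np.float64(0.42))
pot ((508.0247497558594, 304.6731262207031), 27.265193939208984)
side 118 (array([ 5.01597e+02,  3.37036e+02, -1.18000e-01,  4.60000e-01]), np.float64(0.97))
pot ((511.224365234375, 308.0899963378906), 28.124826431274414)
```

The stick is standing in the pot at its original lean, so I'll hand the job in.

```bash
python3 -c "
from station import job
print(job.close_job())"
```

```text
the job is handed in; nothing more can be done
None
```

The job is handed in: in the last camera check all four cylinders were in the tub, the three stones were still on the screen, and the stick stood back in its pot with the pot where it was; the judge's result was not shown.

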